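# Feed a tray of fresh prints past the chute gate into the curing bay

## Task

Slide the tray of printed parts along the chute into the black curing bay until it is fully home against the end stop. The gate springs shut, so swing its orange bar aside with a fingertip and keep holding it open with the fingers while you push the tray through past it, without ramming or scraping the tray against the gate; then come away so that the gate closes behind the tray. Only push: do not lift, tip or carry the tray, and leave the bottle, the figure and the spool where they stand.

Things in the scene. Friction and masses are not known exactly. Their poses are not given: they have to be found in the camera images.
- chute: Fixed straight chute, open on top, blue walls, ending in a black bay. Origin: on the work surface, on the centre line, level with the gate hinge. y: along the chute, pushing direction (into the bay); x: across, to the hinge side, away from the robot; z up. Other entries use this frame, mm. Floor top z = 4; channel x = -39 to 39, open at the back end y = -270; walls 4 thick, tops z = 35.
- home (a point): Where the tray's origin is when fully home against the end stop: chute frame (0, 20.5, 4) mm. The black bay spans y = -25 to 63, its cheeks' tops are at z = 40 (LED strips to 43); the end stop's face is at y = 63, and behind it stands a black box up to z = 75, reaching y = 160.
- tray: Loose white open tray, 70 wide (x), 85 long (y), 28 high (mm), 150 to 310 g, flat back face (-y side, to be pushed); yellow and brown printed parts fixed inside rise to 40 above its underside. Origin: centre of its underside; y points to the bay. It slides on the chute floor, 4 mm play each side, starting behind the gate with its origin at chute y = -172 to -122.
- gate (a joint): Gate angle, rad, about an upright hinge at chute x = 42, y = 0 mm: 0 = closed (stop), 0.384 = bar parallel to the chute (its inner face then at x = 36), 0.52 = end of travel. It opens as the free end swings across the chute to the hinge side (+x). A light spring shuts it when let go (0.11 N m closed, 0.21 N m open); the tray cannot push it open.
- gate_end (a point): Middle of the gate bar's yellow free end. The bar is orange, straight, 12 mm thick, from the hinge 250 mm back against the pushing direction, underside z = 50, top z = 64 (above walls and tray). Closed, it slants 0.384 rad across the channel, so this end hangs beyond the wall on the robot's side. This point is 250 mm from the hinge, at z = 57.
- gate_blade (a point): Middle of the gate's red blade, which hangs under the bar 45 to 70 mm from the hinge (z = 9 to 55, 8 mm thick) and enters the channel through a gap in the hinge-side wall (y = -80 to -36). Closed, it stops the tray; above 0.28 rad it is clear of the tray.
- bottle: Bystander: loose white bottle with yellow cap, 48 mm diameter, 130 mm high, on the far side of the chute. Origin: centre of its underside.
- figure: Bystander: loose red printed toy soldier with black hat, 42 mm diameter, 106 mm high, on the far side of the chute. Origin: centre of its underside.
- spool: Bystander: loose green spool of black filament, 72 mm diameter, 42 mm high, on the far side of the chute. Origin: centre of its underside.
Mind the look-alikes: they are no part of the job. Leave any pink look-alike of the tray alone.

How it is judged:
On the way, in this order (a step that is already met when the one before it is completed fails the run):
1. the fingers hold the gate open (above 0.28 rad) while the tray is still behind it (value of joint gate above 0.28 rad and contact force between the fingers and gate above 0.2 N and y of tray in the frame of chute below -0.1 m), for 0.2 s.
2. the tray passes the gate while the fingers hold the gate open (value of joint gate above 0.26 rad and contact force between the fingers and gate above 0.2 N and y of tray in the frame of chute between -0.08 and 0 m).
At the end, for the whole second after the job is handed in: The tray stands flat and at rest on the chute floor within 6 mm of home against the end stop, and the gate has closed behind it (below 0.06 rad) (y of tray in the frame of home between -0.006 and 0.006 m and horizontal distance between tray and home below 0.009 m and height (world z) of tray below 0.008 m and angle between tray's own z axis and vertical below 0.06 rad and linear speed of tray below 0.01 m/s and value of joint gate below 0.06 rad); the robot touches nothing.
It fails at once if the tray is lifted (10 mm) or tipped (0.2 rad) (height (world z) of tray above 0.014 m or angle between tray's own z axis and vertical above 0.2 rad).
It fails at once if the tray is rammed or scraped against the gate (over 5 N) (contact force between tray and gate above 5 N).
It fails at once if a bystander is moved by more than 20 mm (distance of any of bottle, figure, spool from where it was at the start of the episode above 0.02 m).
It also fails if it takes over 45 s, if anything falls off the work surface, if the arm or the gripper's body presses on something with over 40 N, if the wrist force passes 120 N, or if a joint passes its speed limit or range.

## Robot

A 6-joint arm with a two-finger parallel gripper is mounted at the origin on the work surface. World frame = base frame: x ahead of the robot, y to its left, z up, the work surface at z = 0. Lengths are in m, angles in rad, forces in N, time in s.
With the tool pointing down it reaches from about 0.25 to 0.775 m from the base axis. Payload 4 kg.
Tool frame: the origin (TCP) lies midway between the tips of the shut fingers; the grasp point (between the pads) lies 19 mm behind it; z points along the fingers, y is the direction in which the jaws open and shut (so a half turn about z gives the same grasp; the last joint's range is limited). The gripper opens to 94 mm and grips with 3 to 60 N. Pads are 16 mm wide; open, the fingers measure 119 mm over their backs; the gripper's body (75 mm by 177 mm) begins 78 mm behind the grasp point.
Start: joints at [-1.214, 0.087, 1.371, -0, 1.684, -0.103], TCP at [0.244, -0.493, 0.206] pointing down, gripper open.
Joint ranges: [-3.1, 3.1], [-0.76, 2.03], [0.27, 2.55], [-1.08, 4.22], [0.17, 2.65], [-2.57, 2.57]. Speed limits (rad/s): [2.79, 2.79, 3.14, 3.14, 3.14, 3.14].

## Interface

Orientations are given as [roll, pitch, yaw] about the fixed x, y, z axes, in that order (R = Rz(yaw) Ry(pitch) Rx(roll)).
In Python, from bench import robot, cams gives the robot as it stands.
- The arm moves only by the tool step_arm, never from a script. Its argument "plan" is a list that holds one entry, the list of rows, each a list of 5 numbers: the shift along the world's x, y, z in mm, then the turn about the world's z in rad, then the opening in per cent of the stroke, from 0 (shut) to 100 (fully open). In form: [[[tx, ty, tz, turn, fingers], ...]]. A call has 1 to 8 rows; each row is the pose to reach, as a shift and turn from the pose commanded when the call began; what a row does not reach only later rows make up. A row lasts 1/12 s, in which the tool goes at most 41.7 mm and 7.16 degrees, less where a joint would pass 70% of its speed; a pose out of reach is approached as far as the arm can. A call with a gripper value outside its range is refused whole. The fingers move at their own pace and stop on an object; the grip force is fixed at half the most. Time passes only in rows, so rows that repeat a pose let the fingers close. It gives the time, the measured TCP pose, the force and the opening at its end, in the units of the state.
- robot.get_obs(): the state, without advancing time (a new reading comes with each control period).
- cams.snapshot(name): name is "scene" or "side" or "wrist"; returns a dict with "frame" (420x560x3 uint8, red, green, blue), "camera_matrix" (3x3 intrinsics, pixels), "origin" and "attitude" of the camera in the world; the wrist camera has in their place "T_tool_cam" (4x4, takes a point from camera to tool coordinates, whose origin is the TCP and whose axes are the flange's). Camera axes: x right, y down, z forward; pixel columns grow to the right and rows downward; lengths in m; the calibration is good to about 2 mm. The wrist camera is an equidistant fisheye: a pixel r from the principal point sees the ray r / f radians off the axis. A picture is of the moment at which its call begins: read the wrist's pose just before it. There is no depth.
- robot.close_job(): hands the job in, once; it reports no verdict.
The state is a dict: "time": time; "joint_positions": joint angles; "qvel": joint speeds; "joint_torque": joint torques, N m; "tool_pos": TCP position; "ee_rot": TCP orientation; "wrist_force": force on the tool from outside, world axes, zero at the start; "wrist_torque": the same for the moment, N m; "width": finger opening in m.
Only numpy, scipy, OpenCV 4.12 (cv2) and the standard library are available. Lean on these libraries where they do the work, as an engineer would, in place of code of your own. Each camera call takes 0.05 s, during which the arm holds its last target. There are 200 camera calls.

## Working session

There is one attempt and no reset: what is moved stays moved. The work goes in short steps, Python scripts to look and compute and a tool call to move; the robot and the scene stay as the last step left them, time stands still between calls to the robot, and variables do not carry over. Pictures are saved under pics/ and viewed, about 8 in all and at most 12, crops included, and the job is handed in when it is done.

Besides the shell and the picture viewer there is one more tool, called after "Emit:" as a command line: name --argument value ..., lists and objects as JSON in quotes. step_arm: Moves the arm, as the interface text tells. Its arguments: {"type":"object","properties":{"plan":{"type":"array"}},"required":["plan"]}

```bash
mkdir -p pics; python3 - <<'E'
from bench import robot,cams
import cv2
o=robot.get_obs();print({k:o[k] for k in('time','tool_pos','ee_rot','wrist_force','width')})
for n in('scene','side'):
    s=cams.snapshot(n);cv2.imwrite(f'pics/{n}0.png',s['frame'][:,:,::-1]);print(n,s['camera_matrix'],s['origin'],s['attitude'])
E
```

```text
{'time': 0.0, 'tool_pos': array([ 0.24388172, -0.49235326,  0.20432775]), 'ee_rot': array([-3.13941705e+00, -2.23952353e-04,  4.59814306e-01]), 'wrist_force': array([ 0.69436384,  0.69333173, -0.34470945]), 'width': 0.09402387233348115}
scene [[435.99324363   0.         280.35327518]
 [  0.         435.99324363 207.81213856]
 [  0.           0.           1.        ]] [ 1.07480571 -0.14455831  0.64476791] [-2.42935588 -0.00885999  1.27833909]
side [[413.77113707   0.         277.39603117]
 [  0.         413.77113707 209.68313959]
 [  0.           0.           1.        ]] [0.42044048 0.54968992 0.73643458] [-2.4537854  -0.01323239 -2.82682384]
```

View pics/scene0.png

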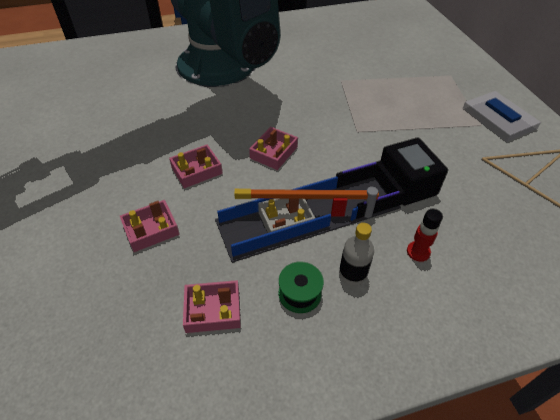

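View pics/side0.png

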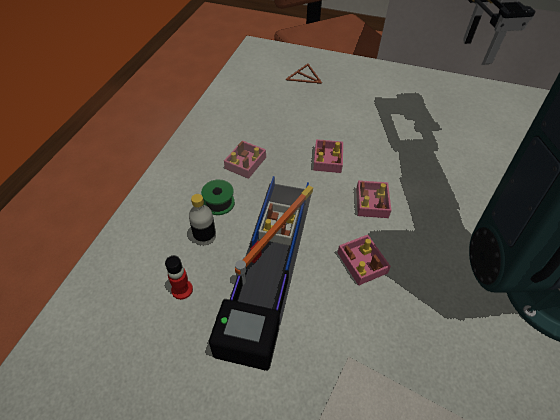

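Scene view: the white tray sits in the blue chute at about (287,213). The pink trays at (196,165), (274,147), (150,225) and (212,306) are look-alikes, since the real one is white and in the chute. The orange gate bar runs from its yellow end (243,194) to the hinge (370,195). Next I'll take enlarged crops to confirm and get corner pixels.

```bash
python3 - <<'E'
import cv2,numpy as np
a=cv2.imread('pics/scene0.png')[130:262,210:450];b=cv2.imread('pics/side0.png')[170:370,200:330]
a=cv2.resize(a,None,fx=3.33,fy=3.33,interpolation=cv2.INTER_CUBIC);b=cv2.resize(b,None,fx=3,fy=3,interpolation=cv2.INTER_CUBIC)
cv2.imwrite('pics/ca.png',cv2.convertScaleAbs(a,alpha=1.6));cv2.imwrite('pics/cb.png',cv2.convertScaleAbs(b,alpha=1.6))
E
```

```text
(no output)
```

View pics/ca.png

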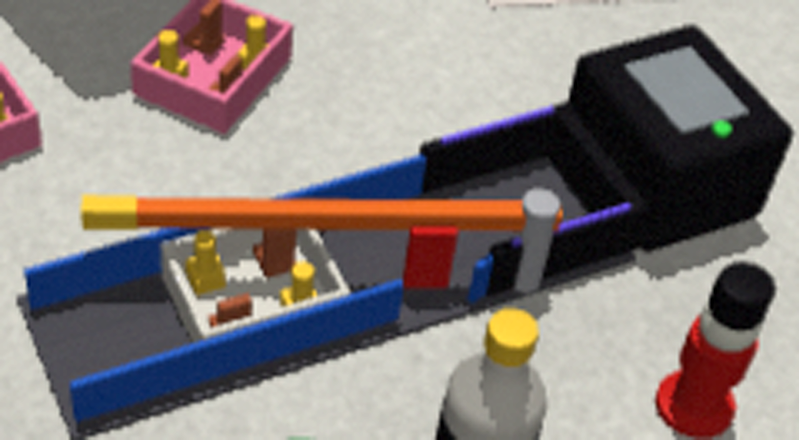

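View pics/cb.png

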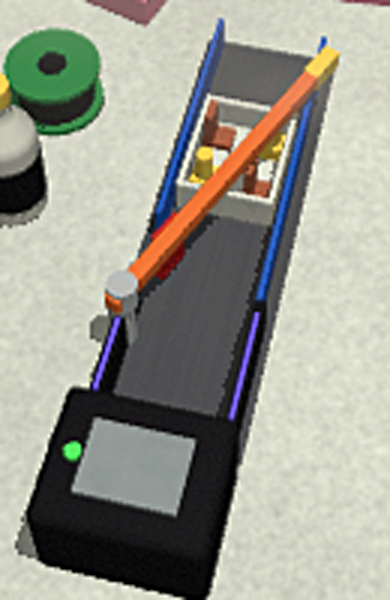

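```bash
cat > h.py <<'E'
import numpy as np
from scipy.spatial.transform import Rotation as R
from scipy.optimize import least_squares
K={'scene':(435.99,280.35,207.81,[1.07480571,-0.14455831,0.64476791],[-2.42935588,-0.00885999,1.27833909]),
'side':(413.77,277.40,209.68,[0.42044048,0.54968992,0.73643458],[-2.4537854,-0.01323239,-2.82682384])}
def cast(c,u,v,z):
    f,cx,cy,o,a=K[c];d=R.from_euler('xyz',a).apply([(u-cx)/f,(v-cy)/f,1]);o=np.array(o);return o+d*(z-o[2])/d[2]
sc=lambda u,v,z:cast('scene',210+u/3.33,130+v/3.33,z/1000)[:2]*1000
si=lambda u,v,z:cast('side',200+u/3,170+v/3,z/1000)[:2]*1000
E
python3 - <<'E'
from h import *
P=[(sc,73,383,41,-270,35),(sc,27,270,-41,-270,35),(sc,82,213,-51.7,-231.8,63),(si,220,22,41,-270,35),(si,323,42,-41,-270,35),(si,330,54,-51.7,-231.8,64),
(sc,422,160,-41,-25,35),(si,262,302,-41,-25,35)]
W=np.array([p[0](p[1],p[2],p[5]) for p in P]);C=np.array([[p[3],p[4]] for p in P])
def T(q,c):
    x=np.array([-np.sin(q[2]),np.cos(q[2])]);e=0
    yv=np.array([np.cos(q[2]),np.sin(q[2])]);xv=np.array([yv[1],-yv[0]]) # x cross y=z
    return q[:2]+np.outer(c[:,0],xv)+np.outer(c[:,1],yv)
r=None
for y0 in (0,1.57,3,-1.5):
    s=least_squares(lambda q:(T(q,C)-W).ravel(),[500,0,y0],loss='soft_l1',f_scale=3)
    if r is None or s.cost<r.cost:r=s
q=r.x;print(q,(T(q,C)-W).round(1).tolist())
yv=np.array([np.cos(q[2]),np.sin(q[2])]);xv=np.array([yv[1],-yv[0]])
for n,f,u,v,z in[('cap',sc,541,199,75),('cap',si,120,285,75),('tB-',sc,163,243,32),('tF+',sc,350,287,32),('tB+',si,207,95,32),('tF+',si,180,193,32),('tF-',si,270,207,32),('yel in',sc,137,212,63),('boxend',si,30,520,75)]:
    w=f(u,v,z);d=w-q[:2];print(n,w.round(1),'chute',(d@xv).round(1),(d@yv).round(1))
E
```

```text
[564.4374268  172.6745616    1.66331996] [[0.5, -0.5], [0.8, -0.6], [-5.9, 1.8], [0.7, -0.9], [1.1, -3.1], [0.2, -2.7], [-3.4, 2.9], [2.1, 4.5]]
cap [610.7 173.2] chute 46.1 -3.8
cap [605.1 179.2] chute 41.1 2.7
tB- [547.  -21.9] chute -35.3 -192.1
tF+ [607.   68.3] chute 32.7 -107.8
tB+ [615.8 -19.7] chute 33.4 -196.3
tF+ [604.7  71.8] chute 30.7 -104.2
tF- [541.4  63.2] chute -33.0 -106.9
yel in [548.  -35.8] chute -35.7 -206.1
boxend [597.2 333.7] chute 47.5 157.3
```

```bash
cat >> h.py <<'E'
O=np.array([564.4,172.7]);A=1.6633
yv=np.array([np.cos(A),np.sin(A)]);xv=np.array([yv[1],-yv[0]])
ch=lambda w:((np.asarray(w)[:2]-O)@np.array([xv,yv]).T).round(1)
wd=lambda x,y:(O+x*xv+y*yv).round(1)
def tri(u1,v1,u2,v2):
    L=[]
    for c,u,v in(('scene',u1,v1),('side',u2,v2)):
        f,cx,cy,o,a=K[c];d=R.from_euler('xyz',a).apply([(u-cx)/f,(v-cy)/f,1]);d/=np.linalg.norm(d);L.append((np.eye(3)-np.outer(d,d),np.array(o)))
    return np.linalg.solve(sum(m for m,_ in L),sum(m@o for m,o in L))*1000
E
python3 - <<'E'
from h import *
for n,p in dict(cap=(210+541/3.33,130+199/3.33,240,265),bottle=(363,230,197,199),hat=(433,215,173,260),spool=(301,277,217,190)).items():
    w=tri(*p);print(n,w.round(),ch(w))
for n,u,v in(('p1',196,165),('p2',274,147),('p3',150,225)):
    w=cast('scene',u,v,.015)*1000;print(n,w.round(),ch(w))
print('approach',wd(-95,-212),'open',wd(1,-212),'home push',wd(1,-30))
E
```

```text
cap [606. 176.  70.] [42.2 -0.4]
bottle [725.  95. 126.] [152.3 -91.7]
hat [714. 226. 106.] [154.   38.9]
spool [732.  -1.  49.] [ 150.8 -188.9]
p1 [ 394. -117.   15.] [-196.7 -272.6]
p2 [385.  55.  15.] [-189.6 -101. ]
p3 [ 528. -225.   15.] [ -72.6 -392.3]
approach [489.4 -47.2] open [585.  -38.3] home push [568.2 142.9]
```

Emit:
step_arm --plan '[[[20,36,0,0.1,48],[40,73,0,0.2,48],[60,110,0,0.3,48],[80,146,0,0.4,48],[100,182,0,0.5,48],[120,218,0,0.6,48],[140,254,0,0.7,48],[160,290,0,0.8,48]]]'

```text
time: 0.77
tool_pos: [0.4043, -0.2009, 0.2051]
ee_rot: [-3.141, -0.0, 1.264]
wrist_force: [1.0, -0.5, -0.0]
width: 0.046
```

Emit:
step_arm --plan '[[[20,36,0,0.1,48],[40,73,0,0.2,48],[60,110,0,0.3,48],[85,155,0,0.403,48],[85,155,0,0.403,48],[85,155,-60,0.403,48],[85,155,-60,0.403,48]]]'

```text
time: 1.35
tool_pos: [0.4882, -0.0468, 0.1425]
ee_rot: [-3.139, -0.0, 1.664]
wrist_force: [0.6, 0.0, -1.0]
width: 0.0451
```

```bash
python3 - <<'E'
from bench import robot,cams
import cv2
from h import *
o=robot.get_obs();print({k:o[k] for k in('time','tool_pos','ee_rot','wrist_force','width')},ch(o['tool_pos']*1000))
s=cams.snapshot('wrist');cv2.imwrite('pics/w1.png',cv2.convertScaleAbs(s['frame'][:,:,::-1],alpha=1.5));print(s['camera_matrix'],s['T_tool_cam'])
E
```

```text
{'time': 1.35, 'tool_pos': array([ 0.48819556, -0.04680267,  0.14248014]), 'ee_rot': array([-3.13851478e+00, -4.33138522e-04,  1.66440761e+00]), 'wrist_force': array([ 0.55092426,  0.01322956, -1.03037026]), 'width': 0.0450751093364992} [ -96.2 -211.5]
[[325.1922621    0.         280.0406888 ]
 [  0.         325.1922621  210.87063643]
 [  0.           0.           1.        ]] [[-3.81134193e-04 -9.70631606e-01 -2.40570447e-01  7.03645603e-02]
 [ 9.99999643e-01 -1.88625593e-04 -8.23243654e-04  8.33853645e-04]
 [ 7.53688567e-04 -2.40570675e-01  9.70631332e-01 -1.79150285e-01]
 [ 0.00000000e+00  0.00000000e+00  0.00000000e+00  1.00000000e+00]]
```

View pics/w1.png

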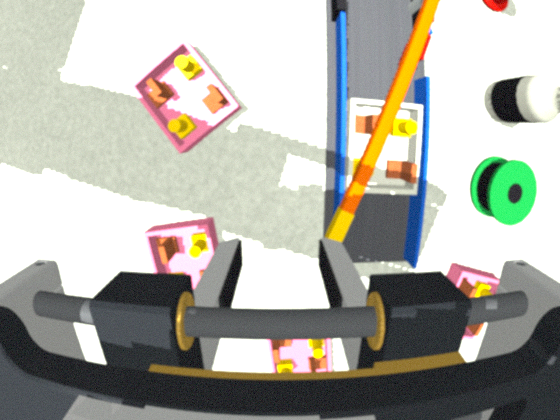

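Wrist view: the yellow bar end is at (337,230) and the tray's back rim runs (345,190)–(412,192). The hinge-side wall's back end is at (417,264). I'll convert these into the chute frame.

```bash
cat >> h.py <<'E'
TC=np.array([[-3.81e-4,-.970631606,-.240570447,.0703645603],[1,-1.886e-4,-8.23e-4,8.34e-4],[7.54e-4,-.240570675,.970631332,-.179150285]])
def wc(u,v,z,p,r):
    d=np.array([u-280.04,v-210.87]);t=np.hypot(*d)/325.19;d=d/np.hypot(*d)*np.sin(t);d=np.array([*d,np.cos(t)])
    Q=R.from_euler('xyz',r).as_matrix();o=np.array(p)+Q@TC[:,3];d=Q@(TC[:,:3]@d);return (o+d*(z/1000-o[2])/d[2])*1000
E
python3 - <<'E'
from h import *
p,r=[.48819556,-.04680267,.14248014],[-3.1385,-4.3e-4,1.6644]
for n,u,v,z in[('yend',330,237,64),('tB-',346,190,32),('tB+',412,193,32),('tF-',351,98,32),('tF+',422,103,32),('wall+end',417,264,35),('wall+in',424,160,35),('wall- in@tray',345,160,35),('wall- in',344,60,35)]:
    w=wc(u,v,z,p,r);print(n,w.round(1),ch(w))
E
```

```text
yend [531.9 -58.8  64. ] [ -53.8 -227.5]
tB- [546.9 -22.9  32. ] [ -35.5 -193.1]
tB+ [612.7 -18.7  32. ] [  30.4 -195.1]
tF- [541.9  60.9  32. ] [ -32.8 -109.2]
tF+ [611.   67.8  32. ] [  36.7 -108.8]
wall+end [632.5 -89.8  35. ] [  43.5 -267.6]
wall+in [618.7  14.4  35. ] [  39.4 -162.7]
wall- in@tray [541.9   4.6  35. ] [ -38.  -165.3]
wall- in [531.9  94.4  35. ] [-39.6 -75. ]
```

Emit:
step_arm --plan '[[[-6,-4,-30,0,48],[-6,-4,-65,0,48],[-6,-4,-100,0,48],[-6,-4,-100,0,48]]]'

```text
time: 1.73
tool_pos: [0.4772, -0.0514, 0.0388]
ee_rot: [-3.128, -0.004, 1.661]
wrist_force: [-0.8, 0.5, -0.7]
width: 0.0451
```

Emit:
step_arm --plan '[[[10,1,0,0,48],[25,2,0,0,48],[40,4,0,0,48],[55,5,0,0,48],[70,6,0,0,48],[85,8,0,0,48],[96,9,0,0,48],[96,9,0,0,48]]]'

```text
time: 2.4
tool_pos: [0.5835, -0.0436, 0.0493]
ee_rot: [3.135, 0.002, 1.662]
wrist_force: [-0.9, 0.6, 1.0]
width: 0.0451
```

```bash
python3 - <<'E'
from bench import robot,cams
import cv2
from h import *
o=robot.get_obs();print({k:o[k] for k in('time','tool_pos','ee_rot','wrist_force','width')},ch(o['tool_pos']*1000))
s=cams.snapshot('wrist');cv2.imwrite('pics/w2.png',cv2.convertScaleAbs(s['frame'][:,:,::-1],alpha=1.5))
E
```

```text
{'time': 2.4, 'tool_pos': array([ 0.58349598, -0.04360923,  0.04925867]), 'ee_rot': array([3.13499328e+00, 1.92805448e-03, 1.66243543e+00]), 'wrist_force': array([-0.86285579,  0.62409635,  0.99616463]), 'width': 0.04512689260426769} [  -1.  -217.1]
```

View pics/w2.png

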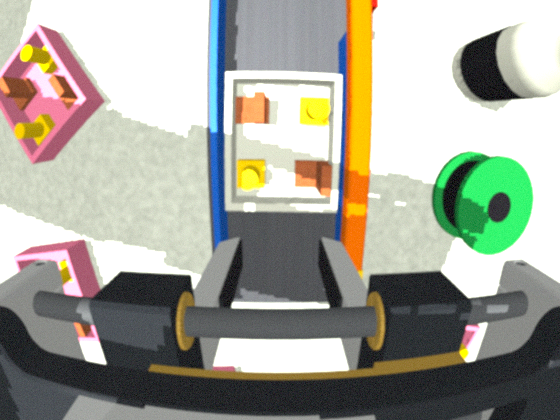

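The gate is open and lies along the hinge-side wall: its inner edge runs (347,20)–(342,240), against the right finger. The fingers are inside the channel behind the tray. Next I let it settle and measure.

Emit:
step_arm --plan '[[[0,0,0,0,48],[0,0,0,0,48],[0,0,0,0,48],[0,0,0,0,48]]]'

```text
time: 2.78
tool_pos: [0.5788, -0.0429, 0.046]
ee_rot: [3.141, 0.0, 1.663]
wrist_force: [-0.0, -0.2, 0.2]
width: 0.0446
```

```bash
python3 - <<'E'
from bench import robot,cams
import cv2
from h import *
o=robot.get_obs();p,r=o['tool_pos'],o['ee_rot'];print(p,r,o['wrist_force'],ch(p*1000))
im=cams.snapshot('wrist')['frame'][:,:,::-1];cv2.imwrite('pics/w3.png',im)
h=cv2.cvtColor(im,cv2.COLOR_BGR2HSV)
m=cv2.inRange(h,(5,180,120),(20,255,255));b=cv2.inRange(h,(105,120,40),(125,255,255))
for v in(20,60,100,140,180,210,230):
    u=np.where(m[v,336:])[0]+336
    if len(u):print(v,u[0],u[-1],'bar in/out z64',ch(wc(u[0],v,64,p,r)),ch(wc(u[-1],v,64,p,r)), end=' ')
    u=np.where(b[v,:240])[0]
    if len(u):print('wall-',ch(wc(u[-1],v,35,p,r)),ch(wc(u[0],v,35,p,r)))
for u,v in((226,210),(338,208)):print('tray B',ch(wc(u,v,32,p,r)))
E
```

```text
[ 0.57878381 -0.04293878  0.04602618] [3.14111714e+00 6.81944381e-05 1.66257286e+00] [-0.00470197 -0.24436604  0.22631261] [  -5.6 -216. ]
20 354 378 bar in/out z64 [ 32.6 -86.2] [ 45.4 -84.9] wall- [-33.7 -76.6] [-41.6 -76.1]
60 354 377 bar in/out z64 [  32.1 -108.2] [  44.1 -107.2] wall- [ -33.4 -102.2] [ -41.7 -101.8]
100 353 376 bar in/out z64 [  31.4 -129. ] [  43.4 -128.3] wall- [ -34.5 -126.4] [ -41.6 -126.1]
140 351 374 bar in/out z64 [  30.6 -149.2] [  42.7 -148.8] wall- [ -34.7 -150.1] [ -41.9 -149.9]
180 351 371 bar in/out z64 [  31.2 -169.5] [  41.8 -169.3] wall- [ -34.7 -173.9] [ -42.  -173.8]
210 346 369 bar in/out z64 [  29.2 -185.2] [  41.7 -185.2] wall- [ -35.3 -192.2] [ -42.1 -192.2]
230 346 367 bar in/out z64 [  29.8 -196. ] [  41.3 -196.2] wall- [ -33.9 -204.9] [ -42.1 -205. ]
tray B [ -38.3 -193. ]
tray B [  30.9 -191.8]
```

Emit:
step_arm --plan '[[[3,0,0,0,48],[6.5,0.6,0,0,48],[6.5,0.6,0,0,48],[6.5,0.6,0,0,48],[6.5,0.6,-8,0,48],[6.5,0.6,-16,0,48],[6.5,0.6,-24,0,48],[6.5,0.6,-30,0,48]]]'

```text
time: 3.5
tool_pos: [0.5846, -0.0421, 0.0136]
ee_rot: [-3.139, -0.001, 1.663]
wrist_force: [-1.2, 0.6, 0.7]
width: 0.045
```

Emit:
step_arm --plan '[[[0,0,0,0,48],[0,0,0,0,48],[0,0,0,0,48],[0,0,0,0,48]]]'

```text
time: 3.83
tool_pos: [0.5856, -0.0423, 0.0156]
ee_rot: [3.142, -0.0, 1.663]
wrist_force: [-0.9, -0.6, -1.7]
width: 0.045
```

```bash
python3 - <<'E'
from bench import robot,cams
import cv2
from h import *
o=robot.get_obs();p,r=o['tool_pos'],o['ee_rot'];print(p,r,o['wrist_force'],o['width'],ch(p*1000))
im=cams.snapshot('wrist')['frame'][:,:,::-1];cv2.imwrite('pics/w4.png',cv2.convertScaleAbs(im,alpha=1.5))
E
```

```text
[ 0.58556883 -0.0422575   0.01555322] [ 3.14154233e+00 -7.90200447e-05  1.66279871e+00] [-0.88793691 -0.55535318 -1.69184435] 0.04500797627853259 [   1.2 -216. ]
```

View pics/w4.png

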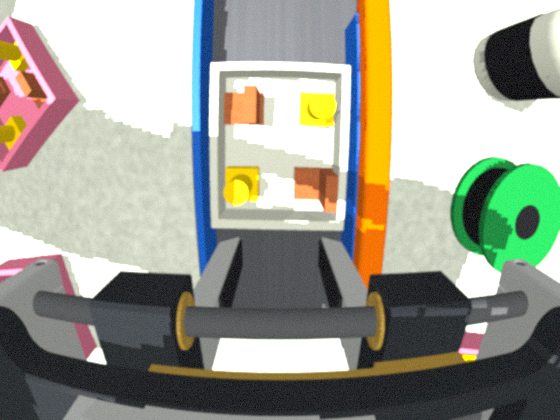

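The fingers are in the channel just behind the tray's back rim (row 225), with the open bar against the right finger (355,250) and clearance at both walls. Next comes the push in short stages.

Emit:
step_arm --plan '[[[-0.3,3,0,0,48],[-0.7,7,0,0,48],[-1.1,12,0,0,48],[-1.6,17,0,0,48],[-2.1,23,0,0,48],[-2.7,29,0,0,48],[-3.2,35,0,0,48],[-3.7,40,0,0,48]]]'

```text
time: 4.55
tool_pos: [0.5822, -0.002, 0.016]
ee_rot: [3.141, 0.001, 1.663]
wrist_force: [-0.5, -4.8, 2.5]
width: 0.0452
```

Emit:
step_arm --plan '[[[-0.5,5,0,0,48],[-0.9,10,0,0,48],[-1.4,15,0,0,48],[-1.8,20,0,0,48],[-2.3,25,0,0,48],[-2.8,30,0,0,48],[-3.2,35,0,0,48],[-3.7,40,0,0,48]]]'

```text
time: 5.22
tool_pos: [0.5783, 0.0375, 0.016]
ee_rot: [3.141, 0.001, 1.663]
wrist_force: [-1.9, -5.7, 2.9]
width: 0.0448
```

```bash
python3 - <<'E'
from bench import robot,cams
import cv2
from h import *
o=robot.get_obs();p,r=o['tool_pos'],o['ee_rot'];print(p,r,o['wrist_force'],o['width'],ch(p*1000))
im=cams.snapshot('wrist')['frame'][:,:,::-1];cv2.imwrite('pics/w5.png',cv2.convertScaleAbs(im,alpha=1.5))
E
```

```text
[0.57834436 0.03752117 0.01598939] [3.14104655e+00 1.33419081e-03 1.66269318e+00] [-1.87956837 -5.6674105   2.88646663] 0.04480042968751725 [   1.4 -135.9]
```

View pics/w5.png

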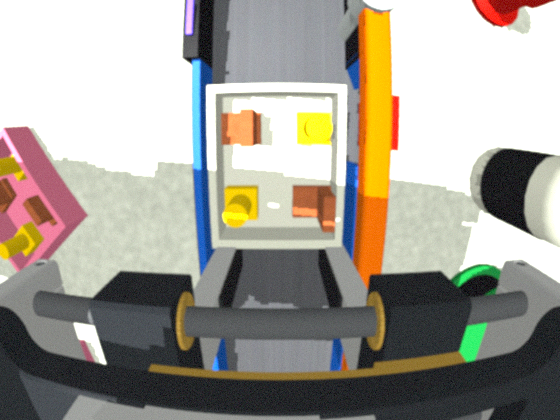

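Tray square and pushed by both fingers (back rim at row 245); red blade (396,120) is swung clear outside. Continue.

Emit:
step_arm --plan '[[[-0.5,5,0,0,48],[-0.9,10,0,0,48],[-1.4,15,0,0,48],[-1.8,20,0,0,48],[-2.3,25,0,0,48],[-2.8,30,0,0,48],[-3.2,35,0,0,48],[-3.7,40,0,0,48]]]'

```text
time: 5.93
tool_pos: [0.5744, 0.077, 0.0159]
ee_rot: [-3.141, 0.002, 1.663]
wrist_force: [-1.6, -5.8, 3.8]
width: 0.0452
```

Emit:
step_arm --plan '[[[-0.5,5,0,0,48],[-0.9,10,0,0,48],[-1.4,15,0,0,48],[-1.8,20,0,0,48],[-2.3,25,0,0,48],[-2.8,30,0,0,48],[-3.2,35,0,0,48],[-3.7,40,0,0,48]]]'

```text
time: 6.6
tool_pos: [0.5702, 0.1163, 0.0159]
ee_rot: [-3.14, 0.003, 1.662]
wrist_force: [-2.4, -8.5, 5.7]
width: 0.0449
```

Emit:
step_arm --plan '[[[-0.4,4,0,0,48],[-0.7,8,0,0,48],[-1.1,12,0,0,48],[-1.5,16,0,0,48],[-1.7,19,0,0,48],[-1.9,21,0,0,48]]]'

```text
time: 7.1
tool_pos: [0.5672, 0.137, 0.0153]
ee_rot: [-3.137, 0.004, 1.662]
wrist_force: [-3.8, -9.8, 4.2]
width: 0.0447
```

```bash
python3 - <<'E'
from bench import robot,cams
import cv2
from h import *
o=robot.get_obs();p,r=o['tool_pos'],o['ee_rot'];print(p,r,o['wrist_force'],o['width'],ch(p*1000))
im=cams.snapshot('wrist')['frame'][:,:,::-1];cv2.imwrite('pics/w6.png',cv2.convertScaleAbs(im,alpha=2))
E
```

```text
[0.567205   0.13695062 0.01527697] [-3.13736846  0.00360229  1.66222384] [-3.84921663 -9.8497998   4.21675087] 0.04471301337931316 [ -0.5 -35.9]
```

View pics/w6.png

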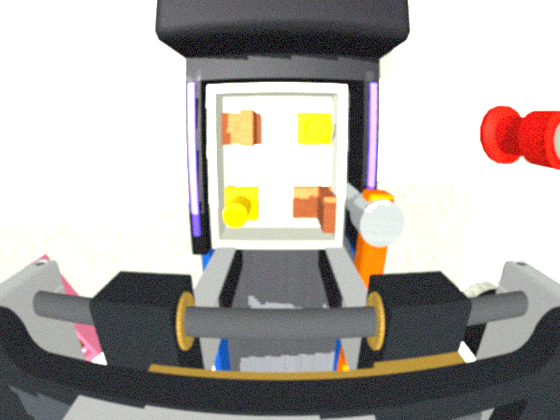

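Tray is in the bay, a few mm from the stop; the bar is still held at (372,260). I'll creep on until force rises.

Emit:
step_arm --plan '[[[0.5,1.5,0,0,48],[0.7,3,0,0,48],[0.6,4.5,0,0,48],[0.5,6,0,0,48],[0.5,6,0,0,48]]]'

```text
time: 7.57
tool_pos: [0.5671, 0.1385, 0.0151]
ee_rot: [-3.135, 0.012, 1.662]
wrist_force: [-5.2, -18.4, 6.2]
width: 0.0449
```

Emit:
step_arm --plan '[[[-0.1,1,0,0,48],[-0.2,2,0,0,48],[-0.2,2,0,0,48]]]'

```text
time: 7.82
tool_pos: [0.5671, 0.1385, 0.0152]
ee_rot: [-3.134, 0.015, 1.661]
wrist_force: [-5.4, -21.6, 6.2]
width: 0.0451
```

```bash
python3 - <<'E'
from bench import robot,cams
import cv2
from h import *
o=robot.get_obs();p,r=o['tool_pos'],o['ee_rot'];print(p,r,o['wrist_force'],o['width'],ch(p*1000))
im=cams.snapshot('wrist')['frame'][:,:,::-1];cv2.imwrite('pics/w7.png',cv2.convertScaleAbs(cv2.resize(im[40:290,150:420],None,fx=2.4,fy=2.4),alpha=2))
im=cams.snapshot('scene')['frame'][:,:,::-1];cv2.imwrite('pics/s7.png',im)
h=cv2.cvtColor(cv2.imread('pics/w7.png'),cv2.COLOR_BGR2GRAY)
print(h[:420:6,312]);
for u in(230,280,330):
  for v in (82,84,245,248):print(u,v,ch(wc(u,v,32,p,r)))
E
```

```text
[0.56705981 0.13849824 0.01516908] [-3.13435944  0.01511529  1.66147904] [ -5.39590281 -21.56600323   6.23523454] 0.045060256629580867 [ -0.5 -34.3]
[ 31  25  31  34  33  27  32  47  64 126 126 124 125 121 128 127 110 201
 255 255 255 224 226 255 255 255 255 255 255 255 255 255 255 255 255 255
 255 255 255 255 255 255 255 255 255 255 255 255 255 255 255 255 255 255
 255 255 255 255 255 255 255 255 255 255 255 255 255 255 255 255]
230 82 [-24.1  61.8]
230 84 [-24.1  60.8]
230 245 [-26.4 -22.7]
230 248 [-26.5 -24.4]
280 82 [ 0.5 61.2]
280 84 [ 0.5 60.2]
280 245 [  0.3 -22.5]
280 248 [  0.3 -24.2]
330 82 [25.  61.6]
330 84 [25.  60.6]
330 245 [ 27.  -22.6]
330 248 [ 27.  -24.3]
```

View pics/w7.png

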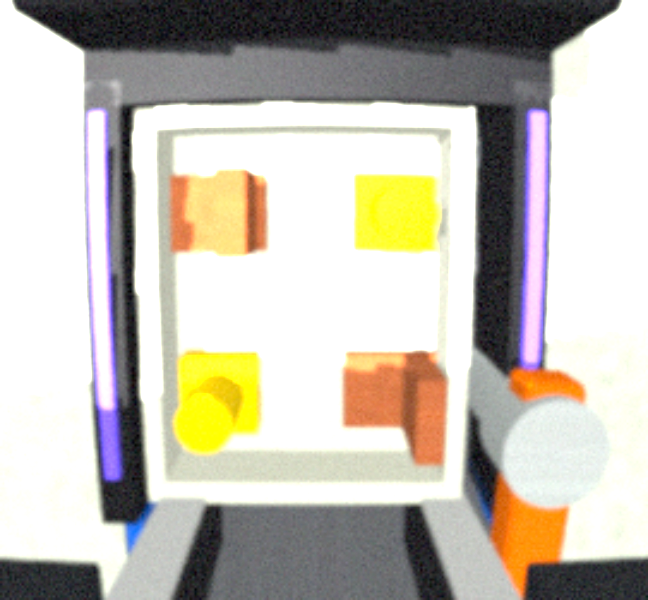

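The tray's front rim sits flush against the end-stop plate with no gap, its front computes to y≈62 (stop at 63), and the push force rises steeply. So it is home. Now I back off and lift out.

Emit:
step_arm --plan '[[[0.5,-6,0,0,48],[1,-12,0,0,48],[2,-20,0,0,48],[3,-28,0,0,48],[3,-28,0,0,48],[3,-28,20,0,48],[3,-28,55,0,48],[3,-28,95,0,48]]]'

```text
time: 8.58
tool_pos: [0.5697, 0.1196, 0.1077]
ee_rot: [-3.134, -0.001, 1.663]
wrist_force: [1.3, 0.0, 0.4]
width: 0.0451
```

Emit:
step_arm --plan '[[[0,0,40,0,48],[0,0,80,0,48],[-20,-20,120,0,48],[-50,-50,150,0,48],[-80,-80,150,0,48],[-80,-80,150,0,48],[-80,-80,150,0,48],[-80,-80,150,0,48]]]'

```text
time: 9.25
tool_pos: [0.4925, 0.0392, 0.2611]
ee_rot: [3.139, -0.001, 1.662]
wrist_force: [0.2, 0.1, -1.0]
width: 0.0451
```

```bash
python3 - <<'E'
from bench import robot,cams
import cv2
from h import *
o=robot.get_obs();print(o['time'],o['tool_pos'],o['wrist_force'],abs(o['qvel']).max())
a=cams.snapshot('scene')['frame'][110:260,230:450,::-1];b=cams.snapshot('side')['frame'][160:370,160:330,::-1]
a=cv2.resize(a,(440,300));b=cv2.resize(b,(340,420));c=np.zeros((420,780,3),np.uint8);c[:300,:440]=a;c[:,440:]=b
cv2.imwrite('pics/end.png',cv2.convertScaleAbs(c,alpha=1.8))
E
```

```text
9.25 [0.49253707 0.03919955 0.2611368 ] [ 0.16501109  0.06811404 -1.00189631] 0.04134496293768812
```

View pics/end.png

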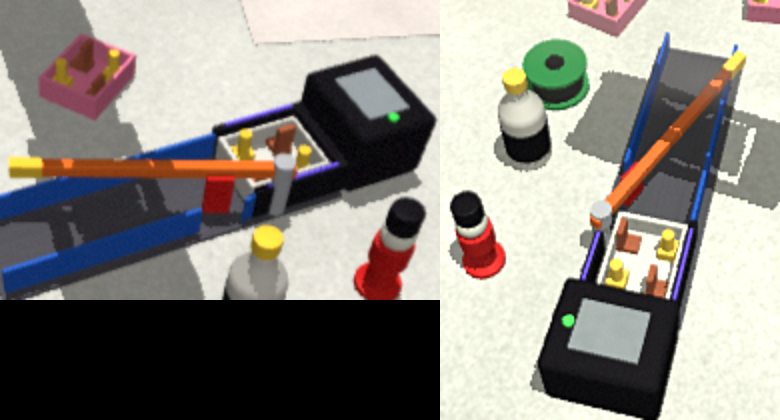

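```bash
python3 - <<'E'
from h import *
for n,u,v in(('F- ',230+300/2,110+118/2),('B-',230+218/2,110+137/2)):print(n,ch(cast('scene',u,v,.032)*1000))
for n,u,v in(('B+',160+(614-440)/2,160+215/2),('B-',160+(692-440)/2,160+229/2)):print(n,ch(cast('side',u,v,.032)*1000))
from bench import robot;print(robot.close_job())
E
```

```text
F-  [-31.2  66.4]
B- [-37.6 -22.9]
B+ [ 35.8 -20. ]
B- [-42.5 -22.1]
the job is handed in; nothing more can be done
None
```

The tray is in the curing bay against the end stop, the gate has closed behind it, and I handed the job in at about 9.3 s. `close_job` gave no verdict.

I swung the gate open with the outside of one half-open finger and lowered both fingers into the channel behind the white tray. I then pushed the tray about 170 mm with the finger still holding the gate open, backed off and lifted out.

**Last checks**
- **Tray position:** the back edge measures y ≈ -20 to -23 mm, where home is -22. In the wrist view the front rim sat flush against the stop. The push force rose to about 22 N with no further movement.
- **Gate:** the yellow end is back at its starting pixel, about (242,193), so the bar is closed.
- **Bystanders:** the bottle, figure and spool looked unmoved in the views, but I did not measure them again.
- **Robot:** it stands clear, with wrist force at noise level.

**Disagreements:** hand-picked tray corners were off by several millimetres in places. The front corner came out at y = 66, beyond the stop face at 63, and one back corner at x = -42 instead of about -35. The fingers also stopped about 4 mm earlier than I had predicted, probably because they are thicker than I assumed. The gate angle and the contact force between tray and gate could not be measured directly.

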